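Flip down the blue stop and bring the batten up to it

ROBOT

A 6-joint arm with a two-finger parallel gripper is mounted at the origin on a cart in front of the work surface, level with it; the furniture and walls round the work are solid. World frame = base frame: x ahead of the robot, y to its left, z up, the work surface at z = 0. Lengths are in mm, angles in rad, forces in N, time in s.
With the tool pointing down it reaches from about 350 to 975 mm from the base axis. Payload 7.1 kg.
Tool frame: the origin (TCP) lies between the finger pads; the fingertips stand 14 mm ahead of it and the grasp point (between the pads) lies 5 mm behind it; z points along the fingers, y is the line along which they close (so a half turn about z gives the same grasp; the last joint's range is limited). The gripper opens to 88 mm and grips with 3 to 60 N. Pads are 20 mm wide; open, the fingers measure 115 mm over their backs; the gripper's body (75 mm by 178 mm) begins 61 mm behind the grasp point.
Start: joints at [-1.343, 0.423, 1.63, -0, 1.089, -0.019], TCP at [152.708, -606.04, 210.275] pointing down, gripper open.
Joint ranges: [-3, 3], [-0.9, 2.11], [0.09, 2.58], [-1.31, 4.45], [0.11, 2.69], [-2.54, 2.54]. Speed limits (rad/s): [2.39, 2.39, 3.01, 3.14, 3.14, 3.14].

INTERFACE

Orientations are given as a rotation vector (axis times angle).
In Python, from workcell import ctrl gives the robot as it stands. The module is installed in compiled form; this text tells all that it offers.
- The arm moves only by the tool servo_tool, never from a script. Its argument "plan" is a list of rows, each a list of 3 entries, a list of its own where there are three numbers: the closure, from 0 (fully open) to 1 (shut), then the shift along the world's x, y, z in mm, then the turn about the world's z in degrees. In form: [[hand, [x, y, z], yaw], ...]. A call has 1 to 10 rows; each row is the pose to reach, as a shift and turn from the pose commanded when the call began; what a row does not reach only later rows make up. A row lasts 1/12 s, in which the tool goes at most 41.7 mm and 7.16 degrees, less where a joint would pass 70% of its speed; a pose out of reach is approached as far as the arm can. A call with a gripper value outside its range is refused whole. The fingers move at their own pace and stop on an object; the grip force is fixed at half the most. Time passes only in rows, so rows that repeat a pose let the fingers close. It gives the time, the measured TCP pose, the force, the opening and the grip force at its end, in the units of the state.
- ctrl.get_obs(): the state, without advancing time (a new reading comes with each control period).
- ctrl.get_image(name): name is "scene" or "top"; returns the picture (384x512x3 uint8, blue, green, red); there is no depth.
- ctrl.camera_info(name): a dict with "fovy" (degrees; the focal length in pixels is half the picture's height over the tangent of half this angle, whatever the lens; pixels are square), "cx", "cy" (the principal point, pixels), "rvec" (rotation vector, rad) and "tvec" (3), from world to camera coordinates, as OpenCV has them. Camera axes: x right, y down, z forward; pixel columns grow to the right and rows downward; lengths in mm; the calibration is good to about 2 mm. A picture is of the moment at which its call begins. camera_info takes no time and is no camera call.
- ctrl.close_job(): hands the job in; it is judged then, once.
The state is a dict: "t": time; "qpos": joint angles; "qvel": joint speeds; "joint_torque": joint torques, N m; "ee_pos": TCP position; "orientation": TCP orientation; "ft_force": force on the tool from outside, world axes, zero at the start; "moment": the same for the moment, N m; "width": finger opening in mm; "grasp_force": force on a finger pad.
Only numpy, scipy, OpenCV 4.12 (cv2) and the standard library are available. Lean on these libraries where they do the work, as an engineer would, in place of code of your own. Each camera call takes 0.05 s, during which the arm holds its last target. There are 200 camera calls.

TASK

Set up the table saw for the next cut: with a light touch of the fingertips flip the blue stop on the fence down into its working position, leaving the red and green stops up. Then gently push the batten along the fence until its left end rests against the blue stop and it still lies flat along the fence, and withdraw. Only touch and push, lift nothing, and leave the tools lying about where they are.

Things in the scene. Friction and masses are not known exactly. Their poses are not given: they have to be found in the camera images.
- blue_flip (a joint): Hinge of the blue flip stop (axis along y, 80 mm above the saw table, 8 mm in front of the fence face). 0 = finger hangs straight down (working position, lower limit); pi = straight up; 3.40 = raised, resting on its limit, leaning back 0.26 rad towards the robot. No spring: its 60 g weight keeps it up, or drops it to 0 once nudged forward (+x) past straight up. This is the stop to use.
- blue_tip (a point): Middle of the free end of the blue finger, a straight bar 20 mm wide (y), 12 mm thick and 74 mm long from its pivot axis to this point. Raised, this point is 151 mm above the saw table and 19 mm nearer the robot (-x) than the pivot; down, it is 6 mm above the saw table.
- blue_line (a point): Point on the working face of the blue stop (the -y side of its finger, when down), 10 mm above the saw table and 8 mm in front of the fence face; it stays there whether the finger is up or down. The finger's middle is 10 mm to +y of it. The end of the batten meets the finger here.
- red_flip (a joint): Hinge of the red flip stop (axis along y, 80 mm above the saw table, 8 mm in front of the fence face). 0 = finger hangs straight down (working position, lower limit); pi = straight up; 3.40 = raised, resting on its limit, leaning back 0.26 rad towards the robot. No spring: its 60 g weight keeps it up, or drops it to 0 once nudged forward (+x) past straight up. Leave alone.
- red_tip (a point): Free end of the red finger, same shape as the blue one.
- green_flip (a joint): Hinge of the green flip stop (axis along y, 80 mm above the saw table, 8 mm in front of the fence face). 0 = finger hangs straight down (working position, lower limit); pi = straight up; 3.40 = raised, resting on its limit, leaning back 0.26 rad towards the robot. No spring: its 60 g weight keeps it up, or drops it to 0 once nudged forward (+x) past straight up. Leave alone.
- green_tip (a point): Free end of the green finger, same shape as the blue one.
- mitre_gauge: Mitre gauge, locked in its slot: wooden fence and, on its far side, an aluminium sub-fence along y, 20 mm thick, top 60 mm above the saw table. On it the three stops in any order, 50 mm or more apart; their black carriages are 34 mm wide, top 88 mm above the table. A black knob 82 mm high stands 79 to 112 mm to -x of this origin, 18 to 52 mm to -y. Axes as the world's.
- fence_face (a point): Point on the front face (facing +x, away from the robot) of the sub-fence, at saw table height. The face is the plane of constant x through this point, from 145 mm to -y to 290 mm to +y of it.
- batten: Loose planed wooden batten 38 (x) x 455 (y) x 19 (z) mm, about 0.2 kg, lying flat on the saw table along the fence, its near long side within 2 mm of the fence face. Origin in the middle of its underside, y along its length. It passes freely under raised stops.
- batten_left (a point): Middle of the batten's left end face (+y end), 9.5 mm above its underside; at the start 2 to 25 cm to the right (-y) of the blue stop.
- batten_right (a point): Middle of the batten's right end face (-y end), 9.5 mm above its underside. The saw's yellow guard stands beyond the batten: x from 523 mm on, y from -230 to -170 mm, 126 mm high. The rip fence lies parallel to x, its left side 110 mm or more to -y of this end at the start.
- pencil: red carpenter's pencil 13 x 175 x 8 mm beyond the batten, bystander
- square: steel rafter square (triangle) 178 x 176 x 21 mm, bystander
- tape_measure: yellow tape measure 40 x 82 x 72 mm, bystander
- push_stick: wooden push stick 90 x 270 x 12 mm right of the saw guard, bystander
- sanding_block: brown sanding block 64 x 113 x 32 mm at the front left corner, bystander
- hammer: claw hammer 163 x 276 x 26 mm, bystander
- offcut: short wooden off-cut 40 x 130 x 18 mm on the robot's side of the batten, at the right, bystander

How it is judged (in metres and radians):
On the way, in this order (a step that is already met when the one before it is completed fails the run):
1. the blue stop has been flipped down (value of joint blue_flip below 0.12 rad), for 0.2 s.
2. the batten lies against the blue stop (value of joint blue_flip below 0.12 rad and y of batten_left in the frame of blue_line between -0.003 and 0.003 m and x of each of batten_left, batten_right in the frame of fence_face below 0.024 m and angle between the y axis of batten and the y axis of mitre_gauge, either way round below 0.02 rad), for 0.2 s.
At the end, for the whole second after the job is handed in: The blue finger hangs down (within 0.12 rad), the red and green ones are still up (above 3.2 rad). The batten's left end is within 3 mm of the blue stop's working face, both its ends are within 5 mm of the fence face, it is parallel to the fence within 0.02 rad, flat on the saw table and at rest (all of step 2 and value of joint each of red_flip, green_flip above 3.2 rad and height (world z) of each of batten_left, batten_right below 0.0125 m and angle between batten's own z axis and vertical below 0.05 rad and linear speed of batten below 0.01 m/s); the robot touches nothing.
It fails at once if the red or the green stop is knocked or flipped (finger below 3.15 rad) or the robot leans on it (more than 3 N) (value of joint any of red_flip, green_flip below 3.15 rad or contact force between any of the arm, the fingers and red_stop above 3 N or contact force between any of the arm, the fingers and green_stop above 3 N).
It fails at once if the blue stop is pushed roughly (more than 15 N) by the robot (contact force between any of the arm, the fingers and blue_stop above 15 N).
It fails at once if the batten is rammed against the stop (more than 25 N) (contact force between batten and blue_stop above 25 N).
It fails at once if the batten is lifted or tipped off the saw table instead of being slid (height (world z) of any of batten_left, batten_right above 0.022 m or angle between batten's own z axis and vertical above 0.15 rad).
It fails at once if a tool or piece lying about is shifted more than 15 mm (distance of any of pencil, square, tape_measure, push_stick, sanding_block, hammer, offcut from where it was at the start of the episode above 0.015 m).
It also fails if it takes over 53 s, if anything falls off the work surface, if the arm or the gripper's body presses on something with over 40 N, if the wrist force passes 120 N, or if a joint passes its speed limit or range.

## Working session

There is one attempt and no reset: what is moved stays moved. The work goes in short steps, Python scripts to look and compute and a tool call to move; the robot and the scene stay as the last step left them, time stands still between calls to the robot, and variables do not carry over. Pictures are saved under pics/ and viewed, at most 10 in all, crops included, and the job is handed in when it is done.

Besides the shell and the picture viewer there is one more tool, called after ">>>" in YAML: its name, and indented under it one key for each argument. servo_tool: Moves the arm, as the interface text tells. Its arguments: {"type":"object","properties":{"plan":{"type":"array"}},"required":["plan"]}

```bash
mkdir -p pics
cat > h.py <<'E'
import numpy as np, cv2
from workcell import ctrl
def cam(n):
    c=ctrl.camera_info(n); f=192/np.tan(np.radians(c['fovy'])/2)
    K=np.array([[f,0,c['cx']],[0,f,c['cy']],[0,0,1.]])
    return K,np.array(c['rvec'],float),np.array(c['tvec'],float).ravel()
def ray(n,p):
    K,r,t=cam(n); R=cv2.Rodrigues(r)[0]
    return -R.T@t, R.T@np.linalg.inv(K)@np.array([p[0],p[1],1.])
def atz(n,p,z):
    o,d=ray(n,p); return o+d*(z-o[2])/d[2]
def tri(p1,p2,n1='scene',n2='top'):
    o1,d1=ray(n1,p1);o2,d2=ray(n2,p2)
    s=np.linalg.lstsq(np.c_[d1,-d2],o2-o1,rcond=None)[0]
    a=o1+d1*s[0];b=o2+d2*s[1]; return (a+b)/2,np.linalg.norm(a-b)
def proj(n,X):
    K,r,t=cam(n); return cv2.projectPoints(np.array(X,float).reshape(-1,1,3),r,t,K,None)[0][:,0]
E
python3 - <<'E'
from h import *
for n in('scene','top'):
    cv2.imwrite(f'pics/{n}0.png',ctrl.get_image(n)); o,d=ray(n,(256,192)); print(n,ctrl.camera_info(n),o,d)
o=ctrl.get_obs();print(o['t'],o['ee_pos'],o['orientation'],o['width'])
E
```

```text
scene {'fovy': 49.719806563529204, 'cx': 249.50945470868902, 'cy': 194.26702577730921, 'rvec': array([ 0.9776989 , -2.57754253,  0.94725948]), 'tvec': array([ 358.01183199,  345.31239504, 1016.98659579])} [ 25.39263769 539.51929743 994.96180816] [ 0.40492552 -0.50541509 -0.76214577]
top {'fovy': 52.94595701605831, 'cx': 257.34100954408245, 'cy': 196.30227148206345, 'rvec': array([ 1.97525391, -2.24148824,  0.24574669]), 'tvec': array([  -1.67529743,  500.88872019, 1289.64305448])} [ 208.05281547  -27.70816639 1367.48594439] [ 0.22593323 -0.02540344 -0.97388165]
0.1 [ 152.57931444 -605.56016382  209.58447928] [-3.11636382e+00 -3.86432882e-01  2.11583482e-04] 88.02913345977682
```

Run:
```python
import cv2
for n in('scene','top'):
    i=cv2.imread(f'pics/{n}0.png'); cv2.imwrite(f'pics/{n}0b.png',cv2.resize(i,(800,600),interpolation=cv2.INTER_CUBIC))
```

```text
(no output)
```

View pics/scene0b.png

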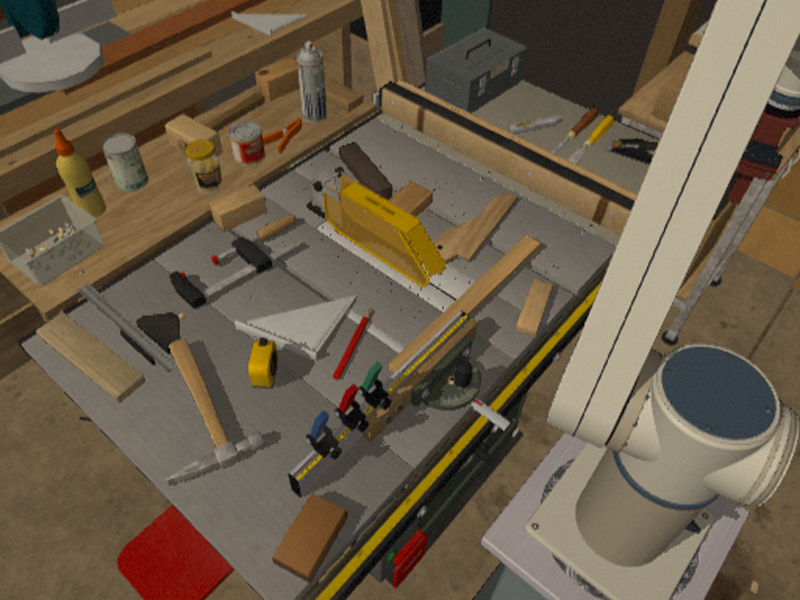

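View pics/top0b.png

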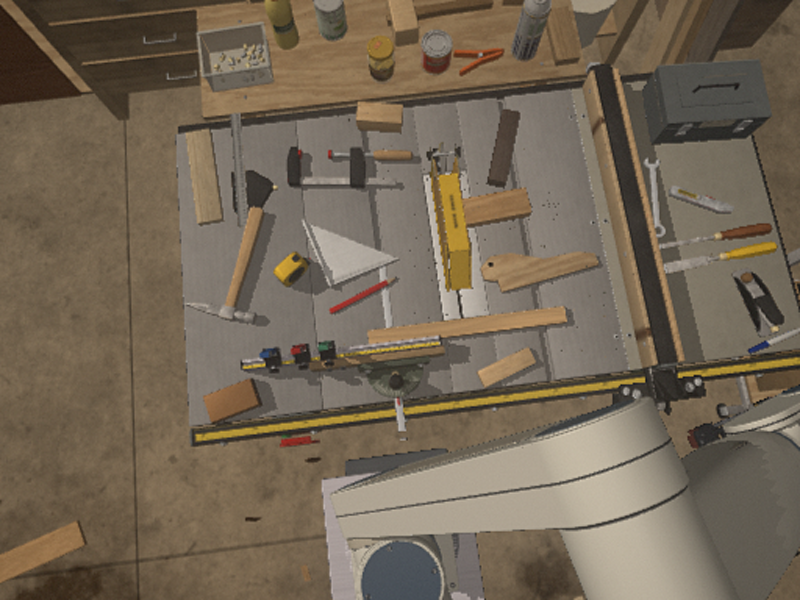

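Both views show the stops in the order blue (leftmost), red, green. In the 800x600 pictures, blue is at about (320,430) in scene and (270,355) in top. The batten runs right from about (370,335) to (565,315) in top. Next I enlarge both for exact pixels.

Run:
```python
import cv2,numpy as np
s=cv2.imread('pics/scene0.png');t=cv2.imread('pics/top0.png')
def crop(i,x,y,w,h,k,step):
    c=cv2.resize(i[y:y+h,x:x+w],None,fx=k,fy=k,interpolation=cv2.INTER_CUBIC)
    for X in range(-(-x//step)*step,x+w,step): cv2.putText(c,str(X),((X-x)*k,9),0,.35,(255,255,255),1); cv2.line(c,((X-x)*k,10),((X-x)*k,16),(255,255,255),1)
    for Y in range(-(-y//step)*step,y+h,step): cv2.putText(c,str(Y),(0,(Y-y)*k+4),0,.35,(255,255,255),1); cv2.line(c,(22,(Y-y)*k),(28,(Y-y)*k),(255,255,255),1)
    return c
a=crop(s,175,220,130,99,6,10); b=crop(t,145,190,225,70,3,10)
cv2.imwrite('pics/c1.png',a); 
b1=crop(t,150,205,130,40,6,10); b2=crop(t,225,190,145,50,5,10)
H=np.zeros((b1.shape[0]+b2.shape[0],max(b1.shape[1],b2.shape[1]),3),np.uint8)
H[:b1.shape[0],:b1.shape[1]]=b1;H[b1.shape[0]:,:b2.shape[1]]=b2
cv2.imwrite('pics/c2.png',H)
```

```text
(no output)
```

View pics/c1.png

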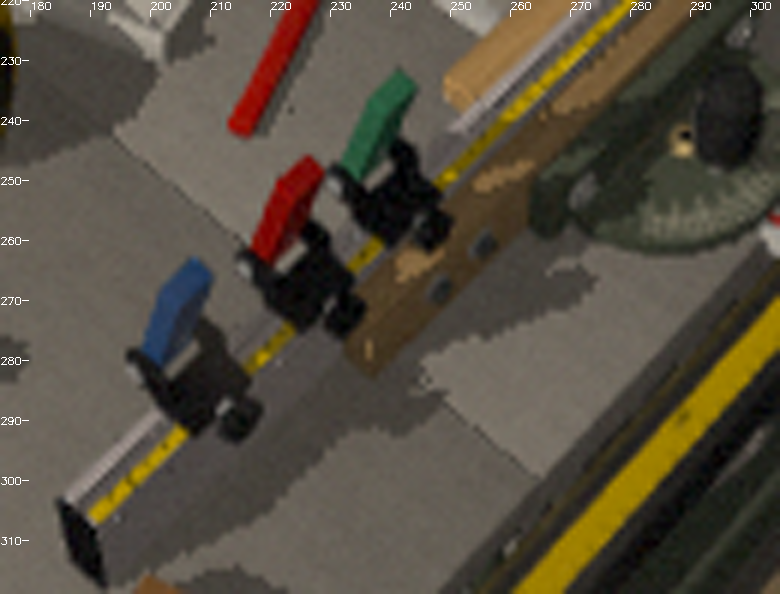

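View pics/c2.png

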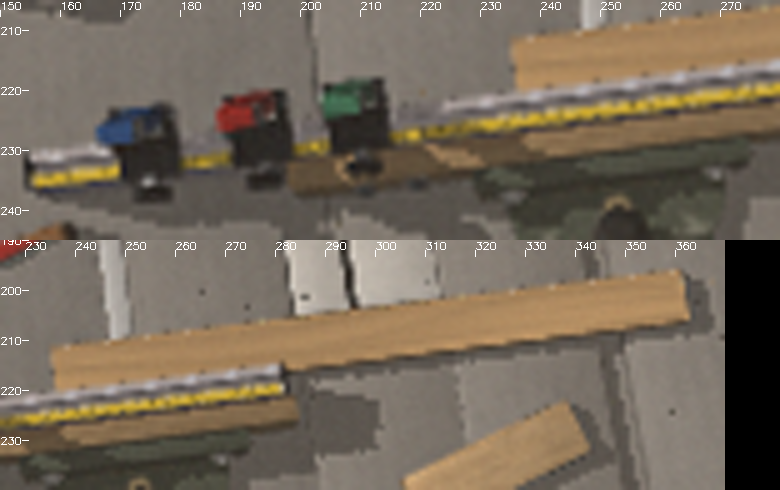

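Run:
```python
from h import *
np.set_printoptions(precision=1,suppress=True)
for k,p in dict(fl=(235.4,211.6),fr=(361.6,196.2),nr=(362.6,206.2)).items(): print(k,atz('top',p,19))
# scene: batten near-left top corner / far-left
for k,p in dict(farleft=(249.3,233.5),nearleft=(252.5,236)).items(): print(k,atz('scene',p,19))
# fence left end cap & right end, top at 60
print('fence L top', atz('top',(154.6,230.5),60),atz('scene',(184.5,303),60))
print('fence R far top', atz('top',(281.3,213),60))
# blue tip: scene end face corners, top view
print(tri((208.8,264.5),(166.5,226)))
for s,t in (((208.8,264.5),(166.5,226)),((226.5,247.5),(187,225)),((242,233),(204.5,220))):
    print(tri(s,t), atz('scene',s,151),atz('top',t,151))
```

```text
fl [459.2  18.6  19. ]
fr [ 458.  -436.3   19. ]
nr [ 421.6 -433.1   19. ]
farleft [457.1  22.8  19. ]
nearleft [444.7  23.2  19. ]
fence L top [421.2 297.7  60. ] [421.9 300.8  60. ]
fence R far top [ 426.8 -138.9   60. ]
(array([407.9, 229.9, 170. ]), np.float64(10.490889922157741))
(array([407.9, 229.9, 170. ]), np.float64(10.490889922157741)) [411.5 221.  151. ] [416.  236.5 151. ]
(array([406.5, 168. , 168.3]), np.float64(3.467042754088245)) [412.7 159.7 151. ] [411.  171.7 151. ]
(array([413. , 111.3, 162.8]), np.float64(10.661716731562752)) [413.1 103.6 151. ] [420.  114.9 151. ]
```

```bash
cat > fit.py <<'E'
from h import *
from scipy.optimize import minimize
import itertools
def boxpts(xf,y,q):
    d=np.array([np.sin(q),0,-np.cos(q)]);n=np.array([np.cos(q),0,np.sin(q)]);P=np.array([xf+8,y,80])
    return np.array([P+s*d+a*n+np.array([0,b,0]) for s in(18,74) for a in(-6,6) for b in(-10,10)])
def render(n,X,S=8):
    m=np.zeros((384*S//2,512*S//2),np.uint8); u=proj(n,X)
    cv2.fillConvexPoly(m,cv2.convexHull(((u+.5)*S/2*16-8).astype(np.int32)),1,shift=4)
    return cv2.resize(m.astype(np.float32),(512,384),interpolation=cv2.INTER_AREA)
def masks(i):
    i=i.astype(int);B,G,R=i[...,0],i[...,1],i[...,2]
    return dict(blue=(B>1.35*R)&(B>60)&(B>G+20),red=(R>2*G)&(R>2*B)&(R>70),green=(G>1.3*R)&(G>1.15*B)&(G>45))
E
python3 - <<'E'
from fit import *
np.set_printoptions(precision=1,suppress=True)
g=dict(blue=228,red=166,green=109)
for n in('scene','top'):
    M=masks(cv2.imread(f'pics/{n}0.png'))
    for c,y in g.items():
        u=proj(n,boxpts(420,y,3.4)); w=np.zeros((384,512),bool); a=u.min(0).astype(int)-6;b=u.max(0).astype(int)+6
        w[a[1]:b[1],a[0]:b[0]]=1
        m=(M[c]&w).astype(np.float32)
        def f(p):
            r=render(n,boxpts(p[0],p[1],3.4)); return -(np.minimum(r,m).sum()/np.maximum(r,m).sum())
        best=min(((f((x,yy)),x,yy) for x in range(408,434,2) for yy in range(y-16,y+17,2)))
        r=minimize(f,best[1:],method='Nelder-Mead',options=dict(initial_simplex=[best[1:],(best[1]+2,best[2]),(best[1],best[2]+2)]))
        print(n,c,m.sum(),r.x,r.fun)
E
```

```text
scene blue 75.0 [422.5 232.7] -0.5912636518478394
scene red 102.0 [422.5 169. ] -0.5624434351921082
scene green 96.0 [423.3 113.1] -0.6910112500190735
top blue 26.0 [424.4 229.4] -0.5197452306747437
top red 29.0 [423.3 167.5] -0.61548912525177
top green 29.0 [423.1 111.2] -0.6730769276618958
```

The fits agree. Table heights and sizes check out: the batten measures 455 mm and the fence runs from about y=299 to -139.

| Feature | Position (mm) |
|---|---|
| Fence face | x ≈ 421 |
| Blue stop | y ≈ 231 |
| Red stop | y ≈ 168 |
| Green stop | y ≈ 112 |
| Batten ends | y ≈ 20 and -435 |

I'm moving round to the robot's side of the blue finger.

>>> servo_tool:
  plan:
    - [1, [23, 31, 0], -2]
    - [1, [60, 75, 5], -5]
    - [1, [90, 115, 10], -8]
    - [1, [115, 150, 10], -11]
    - [1, [140, 185, 10], -14]
    - [1, [160, 220, 10], -14]
    - [1, [180, 255, 10], -14]
    - [1, [200, 290, 10], -14]
    - [1, [215, 310, 10], -14]
    - [1, [215, 310, 10], -14]

```text
t: 0.93
ee_pos: [369.5, -291.4, 220.1]
orientation: [-3.14, -0.01, -0.0]
ft_force: [-0.5, -0.5, 0.3]
width: 25.0
grasp_force: 0.0
```

>>> servo_tool:
  plan:
    - [1, [0, 38, 0], 0]
    - [1, [0, 78, 0], 0]
    - [1, [0, 118, 0], 0]
    - [1, [0, 158, 0], 0]
    - [1, [0, 198, 0], 0]
    - [1, [0, 238, 0], 0]
    - [1, [0, 278, 0], 0]
    - [1, [0, 310, 0], 0]
    - [1, [0, 330, 0], 0]
    - [1, [0, 330, 0], 0]

```text
t: 1.77
ee_pos: [367.5, 36.5, 220.3]
orientation: [-3.141, -0.01, 0.0]
ft_force: [0.0, -1.0, -0.5]
width: 0.5
grasp_force: 0.0
```

>>> servo_tool:
  plan:
    - [1, [0, 38, 0], 0]
    - [1, [0, 76, 0], 0]
    - [1, [0, 114, 0], 0]
    - [1, [0, 150, 0], 0]
    - [1, [0, 180, 0], 0]
    - [1, [0, 200, 0], 0]
    - [1, [0, 200, 0], 0]
    - [1, [0, 200, 0], 0]

```text
t: 2.43
ee_pos: [367.7, 233.6, 219.9]
orientation: [3.141, 0.007, -0.001]
ft_force: [0.4, -0.2, -0.2]
width: 0.6
grasp_force: 0.0
```

>>> servo_tool:
  plan:
    - [1, [0, 0, -30], 0]
    - [1, [0, 0, -60], 0]
    - [1, [0, 0, -75], 0]
    - [1, [5, 0, -75], 0]
    - [1, [10, 0, -75], 0]
    - [1, [10, 0, -75], 0]

```text
t: 2.93
ee_pos: [379.8, 233.6, 146.4]
orientation: [-3.141, -0.001, -0.003]
ft_force: [0.4, -0.1, 0.5]
width: 0.6
grasp_force: 0.0
```

Run:
```python
from h import *
a=ctrl.get_image('scene')[190:330,150:310]; b=ctrl.get_image('top')[170:260,130:310]
a=cv2.resize(a,None,fx=4,fy=4,interpolation=cv2.INTER_CUBIC)[:, :640]
b=cv2.resize(b,None,fx=3,fy=3,interpolation=cv2.INTER_CUBIC)
cv2.imwrite('pics/a1.png',a)
```

```text
(no output)
```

View pics/a1.png

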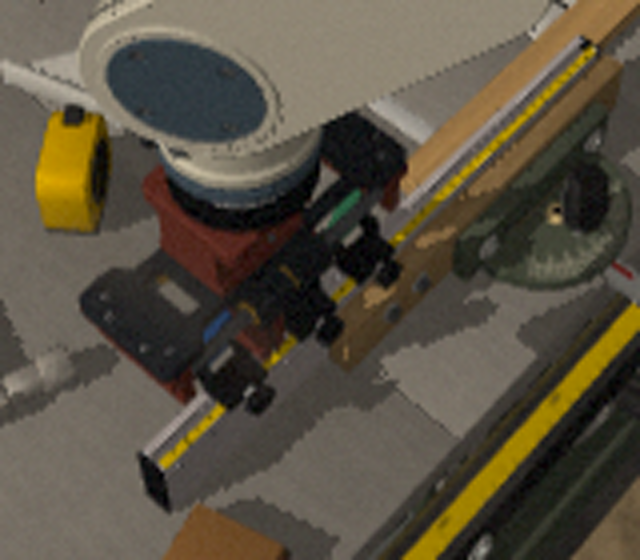

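The blue finger shows at (215,325), and the closed fingertips are on the robot side at about (270,335). I'll check this against projections before pushing.

Run:
```python
from h import *
print((proj('scene',[(380,233.6,133),(390,243,140),(410,231,151),(418,231,120)])-[150,190])*4)
```

```text
[[260.37603205 359.94701565]
 [235.844404   354.61176149]
 [224.76748241 310.76406459]
 [218.53425702 329.33612978]]
```

>>> servo_tool:
  plan:
    - [1, [4, -2, 0], 0]
    - [1, [8, -2, 0], 0]
    - [1, [12, -2, 0], 0]
    - [1, [15, -2, 0], 0]
    - [1, [18, -2, 0], 0]
    - [1, [20, -2, 0], 0]
    - [1, [22, -2, 0], 0]

```text
t: 3.62
ee_pos: [399.9, 232.0, 145.3]
orientation: [3.142, 0.004, -0.0]
ft_force: [-0.6, -0.6, 0.5]
width: 0.3
grasp_force: 0.0
```

>>> servo_tool:
  plan:
    - [1, [3, 0, 0], 0]
    - [1, [6, 0, 0], 0]
    - [1, [9, 0, 0], 0]
    - [1, [12, 0, 0], 0]
    - [1, [15, 0, 0], 0]
    - [1, [18, 0, 0], 0]
    - [1, [21, 0, 0], 0]
    - [1, [24, 0, 0], 0]
    - [1, [27, 0, 0], 0]
    - [1, [27, 0, 0], 0]

```text
t: 4.45
ee_pos: [427.4, 232.0, 145.3]
orientation: [-3.141, -0.004, -0.001]
ft_force: [-1.1, -0.8, -0.9]
width: 0.1
grasp_force: 0.0
```

>>> servo_tool:
  plan:
    - [1, [-10, 0, 0], 0]
    - [1, [-30, 0, 0], 0]
    - [1, [-55, 0, 5], 0]
    - [1, [-60, 0, 30], 0]
    - [1, [-60, 0, 60], 0]
    - [1, [-60, 0, 75], 0]
    - [1, [-60, 0, 75], 0]

```text
t: 5.03
ee_pos: [367.5, 233.0, 223.3]
orientation: [-3.139, -0.005, -0.008]
ft_force: [1.1, 0.4, 0.2]
width: 0.3
grasp_force: 0.0
```

>>> servo_tool:
  plan:
    - [1, [0, -38, 0], 0]
    - [1, [0, -78, 0], 0]
    - [1, [0, -118, 0], 0]
    - [1, [0, -158, 0], 0]
    - [1, [0, -198, 0], 0]
    - [1, [0, -238, 0], 0]
    - [1, [0, -278, 0], 0]
    - [1, [0, -318, 0], 0]
    - [1, [0, -358, 0], 0]
    - [1, [0, -390, 0], 0]

```text
t: 5.87
ee_pos: [365.3, -160.0, 219.4]
orientation: [-3.141, -0.002, 0.001]
ft_force: [0.8, 0.2, -0.4]
width: 0.2
grasp_force: 0.0
```

Run:
```python
from h import *
a=ctrl.get_image('scene');b=ctrl.get_image('top')
cv2.imwrite('pics/s2.png',a);cv2.imwrite('pics/t2.png',b)
A=cv2.resize(a[210:320,170:300],None,fx=5,fy=5,interpolation=cv2.INTER_CUBIC);cv2.imwrite('pics/a2.png',A)
```

```text
(no output)
```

View pics/a2.png

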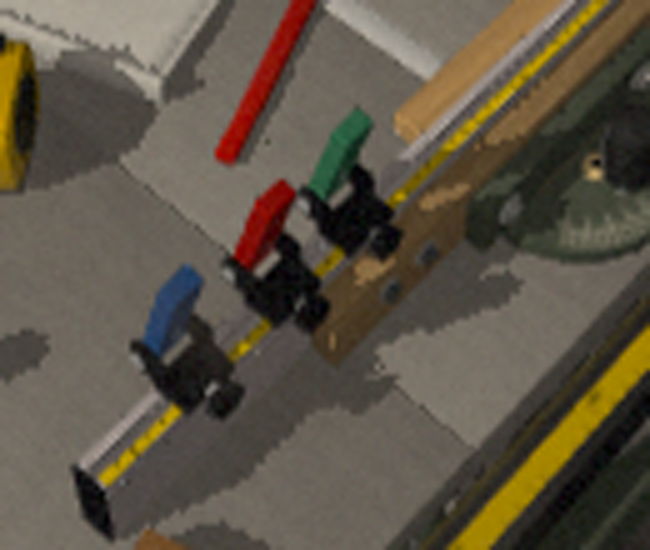

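All three fingers are still raised, with blue at (175,305) in this crop. The push was too short and it fell back, so I return and push further.

>>> servo_tool:
  plan:
    - [1, [0, 38, 0], 0]
    - [1, [0, 78, 0], 0]
    - [1, [0, 118, 0], 0]
    - [1, [0, 158, 0], 0]
    - [1, [0, 198, 0], 0]
    - [1, [0, 238, 0], 0]
    - [1, [0, 278, 0], 0]
    - [1, [0, 318, 0], 0]
    - [1, [0, 358, 0], 0]
    - [1, [0, 390, 0], 0]

```text
t: 6.8
ee_pos: [364.5, 234.9, 219.5]
orientation: [3.141, 0.007, -0.002]
ft_force: [0.3, 0.6, -0.5]
width: 0.7
grasp_force: 0.0
```

>>> servo_tool:
  plan:
    - [1, [0, 0, -30], 0]
    - [1, [0, 0, -60], 0]
    - [1, [0, 0, -75], 0]
    - [1, [15, 0, -75], 0]
    - [1, [25, 0, -75], 0]
    - [1, [30, 0, -75], 0]
    - [1, [34, 0, -75], 0]
    - [1, [38, 0, -75], 0]
    - [1, [42, 0, -75], 0]
    - [1, [46, 0, -75], 0]

```text
t: 7.63
ee_pos: [413.0, 232.0, 145.7]
orientation: [-3.141, -0.004, -0.001]
ft_force: [-0.4, 0.6, 0.2]
width: 0.4
grasp_force: 0.0
```

>>> servo_tool:
  plan:
    - [1, [4, 0, 0], 0]
    - [1, [8, 0, 0], 0]
    - [1, [12, 0, 0], 0]
    - [1, [16, 0, 0], 0]
    - [1, [20, 0, 0], 0]
    - [1, [24, 0, 0], 0]
    - [1, [28, 0, 0], 0]
    - [1, [32, 0, 0], 0]
    - [1, [36, 0, 0], 0]
    - [1, [36, 0, 0], 0]

```text
t: 8.47
ee_pos: [449.6, 232.1, 145.3]
orientation: [-3.141, -0.004, -0.001]
ft_force: [-0.4, -0.1, -0.7]
width: 0.5
grasp_force: 0.0
```

Run:
```python
from h import *
a=ctrl.get_image('scene');b=ctrl.get_image('top')
A=cv2.resize(a[190:320,160:280],None,fx=4,fy=4,interpolation=cv2.INTER_CUBIC)
cv2.imwrite('pics/a3.png',A)
```

```text
(no output)
```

View pics/a3.png

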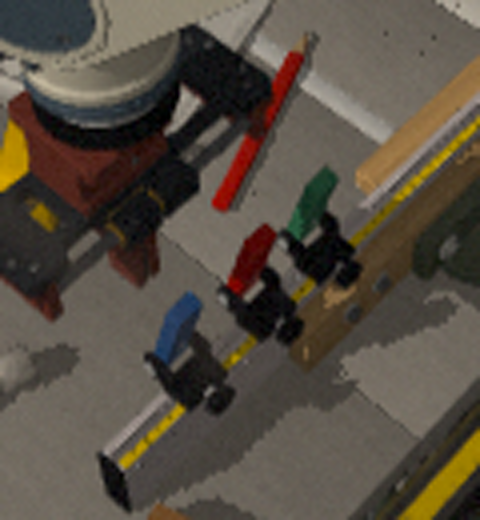

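Run:
```python
from h import *
np.set_printoptions(precision=0,suppress=True)
print((proj('scene',[(450,232,131),(450,232,200),(410,231,151),(418,231,120),(440,231,130)])-[160,190])*4)
print((proj('scene',[(450,232,131),(440,231,130)])))
print(ctrl.get_obs()['qpos'])
b=ctrl.get_image('top'); cv2.imwrite('pics/a4.png',np.hstack([cv2.resize(b[180:260,130:220],None,fx=4,fy=4,interpolation=cv2.INTER_CUBIC),cv2.resize(cv2.imread('pics/top0.png')[180:260,130:220],None,fx=4,fy=4,interpolation=cv2.INTER_CUBIC)]))
```

```text
[[138. 290.]
 [128. 226.]
 [185. 311.]
 [179. 329.]
 [151. 299.]]
[[195. 262.]
 [198. 265.]]
[0. 0. 2. 0. 1. 2.]
```

View pics/a4.png

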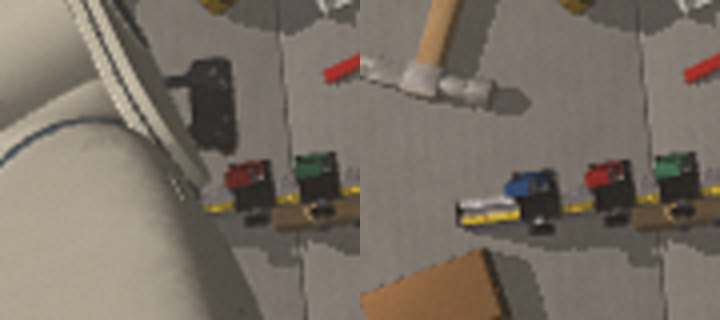

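Projections put the fingertips where commanded, yet blue stands unflipped, so its measured position must be off. I'll check the finger pixels numerically with a freer fit.

Run:
```python
from fit import *
np.set_printoptions(precision=1,suppress=True,linewidth=150)
I={'scene':cv2.imread('pics/s2.png'),'top':cv2.imread('pics/t2.png')}
for n,(x0,x1,y0,y1) in dict(scene=(192,216,258,288),top=(160,182,216,236)).items():
    i=I[n]; print(n,x0,y0)
    M=masks(i)['blue']
    for r in range(y0,y1): print(r,''.join('B' if M[r,c] else ('k' if i[r,c].max()<50 else '.') for c in range(x0,x1)))
    for q in(3.4,):
        print(proj(n,boxpts(421,231,q)))
    print('pivot',proj(n,[(429,231,80),(410,231,151)]))
```

```text
scene 192 258
258 ........................
259 ........................
260 ........................
261 ........................
262 .......................k
263 ...............B........
264 ..............BBB.......
265 .............BBBBB......
266 ............BBBBBB......
267 ...........BBBBBB.......
268 ..........BBBBBB........
269 .........BBBBBB.........
270 .........BBBBB..........
271 .........BBBB...........
272 ........BBBBB...........
273 ........BBBB....kk......
274 ........BBBB...kkkk.....
275 .......BBBBB...kkkkk....
276 .......BBBB.....kkkk....
277 .......BBBB......kkk....
278 .....k.BBBB......kkkk...
279 ....kkkkBB......kkkkk...
280 ......kkkB.....kkkkkkkk.
281 ......kkkk....kkkkkkkkk.
282 .......kkk...kkkkkkkkkkk
283 .......kkkkkkkkkkkkkkkkk
284 .......kkkkkkkkkkkkkkkkk
285 ........kkkkkkkkkkkkkkkk
286 .........kkkkkkkkkkk..kk
287 .........kkkkkkkkkk...kk
[[204.6 271. ]
 [198.7 276.4]
 [208.  274.4]
 [202.2 279.9]
 [207.4 262.9]
 [201.2 268.6]
 [211.  266.5]
 [204.9 272.2]]
pivot [[202.6 277.8]
 [206.2 267.7]]
top 160 216
216 ......................
217 ......................
218 ......................
219 ......................
220 ......................
221 ......................
222 ......................
223 ............BBBkkk....
224 ..........BB....kk....
225 ........BBBB.....kk...
226 ......BBBBBB.....kk...
227 ......BBBBBB......k...
228 .......BBBBB..kkkkk...
229 .........kkkkkkkkkk...
230 ..........kkkkkkk.k...
231 ..........kkkkkkkk....
232 ..........kkkkkkkkk...
233 ..........kkkk..kkk...
234 ..........kk..........
235 ......................
[[174.5 223.4]
 [168.4 224.2]
 [174.9 227. ]
 [168.9 227.7]
 [171.2 225.3]
 [165.  226.1]
 [171.7 229.1]
 [165.4 229.8]]
pivot [[172.7 225. ]
 [168.4 227.6]]
```

Run:
```python
from fit import *
np.set_printoptions(precision=1,suppress=True,linewidth=150)
i=ctrl.get_image('scene');cv2.imwrite('pics/s3.png',i);j=i.astype(int)
M=masks(i)
for r in range(236,288): print(r,''.join('B' if M['blue'][r,c] else('R' if j[r,c,2]>1.5*j[r,c,0] and j[r,c,2]>40 else ('k' if j[r,c].max()<50 else '.')) for c in range(180,222)))
o=ctrl.get_obs();print(o['ee_pos'],o['width'],o['orientation'],o['qpos'])
x,y,z=o['ee_pos']
for dz in(-14,0,20,40,60): print(dz,proj('scene',[(x-10,y-13.5,z+dz),(x+10,y-13.5,z+dz),(x+10,y+13.5,z+dz),(x-10,y+13.5,z+dz)]).round(0).tolist())
```

```text
236 RRRRRRRRRRRkkkkkkkkkkkkkkkkkkk.....RRRRR..
237 RRRRRRRRRRRkkkkkkRkkkkkkkkkkkk....RRRRRR..
238 RRRRRRRRRRkkkkkkkRRkkkkkkkkkk.....RRRRR...
239 RRRRRRRRkkkkkkkkkkRRkkkkkkkk.....RRRRRR...
240 RRRRRRRkkkkkkkkkkkkkRkkkkkk......RRRRR....
241 RRRRRRkkkkkkkkkkkkkkRRkkkk.......RRRRR....
242 RRRRRkkkkRkkkkkkkkkkkRkkk.........RRR.....
243 RRRRkkkkRkkkkkkkkkkkkkk...................
244 k.Rkkkkkkkkkkkkkkkkkk.....................
245 kkkkkkkkkkkkkkkkkkkkk.....................
246 kkkkkkkRRkkkkkkkkkkk......................
247 kkk.RkkRRRkkkkkkkkkk......................
248 kk...RkRkRRkkkkkkkkR......................
249 k.....kkkkRRkkkkkkRR......................
250 ......kkkkRRkkkkkkRR.....................R
251 ....k.kkkRRRkkkkkRRR.....................R
252 .....kk.RRRkkkRRkRRR....................RR
253 ....k...RRRRRkRRkRRR....................RR
254 ........RRRRRRRRkRRR...................RRR
255 ........RRRRRRRRkkRR...................RRR
256 ........RRRRRRRRkkRR...................RRR
257 .........RRRRRRRRkRR..................RRRR
258 ..........RRRRRRRkRR.................RRRRR
259 ...........RRRR
[... 1065 characters left out ...]
 ...................kkk...kkkkkkkkkkkR.....
283 ...................kkkkkkkkkkkkkkkkkk.....
284 ...................kkkkkkkkkkkkkkkkk......
285 ....................kkkkkkkkkkkkkkkk......
286 .....................kkkkkkkkkkk..kkk.....
287 .....................kkkkkkkkkk...kkkkk...
[448.5 231.9 145.2] 0.7514762572503543 [ 3.1  0.  -0. ] [0.5 0.3 1.9 0.  0.9 2. ]
-14 [[202.0, 261.0], [196.0, 257.0], [188.0, 264.0], [194.0, 269.0]]
0 [[202.0, 258.0], [196.0, 254.0], [187.0, 261.0], [193.0, 266.0]]
20 [[201.0, 254.0], [195.0, 249.0], [187.0, 256.0], [193.0, 261.0]]
40 [[200.0, 249.0], [194.0, 244.0], [186.0, 252.0], [192.0, 257.0]]
60 [[200.0, 244.0], [194.0, 239.0], [185.0, 247.0], [191.0, 252.0]]
```

The fingertips appear about 7 px (about 30 mm) higher in the picture than the commanded pose implies, so they passed over the finger. I'll go back over and repeat the push about 25 mm lower, which still clears the 88 mm carriage.

>>> servo_tool:
  plan:
    - [1, [0, 0, 35], 0]
    - [1, [0, 0, 70], 0]
    - [1, [-35, 0, 75], 0]
    - [1, [-75, 0, 75], 0]
    - [1, [-80, 0, 60], 0]
    - [1, [-80, 0, 25], 0]
    - [1, [-80, 0, -10], 0]
    - [1, [-80, 0, -25], 0]
    - [1, [-65, 0, -25], 0]
    - [1, [-55, 0, -25], 0]

```text
t: 9.5
ee_pos: [393.3, 231.7, 119.3]
orientation: [3.14, 0.005, -0.003]
ft_force: [0.7, 0.3, 0.8]
width: 0.6
grasp_force: 0.0
```

>>> servo_tool:
  plan:
    - [1, [4, 0, 0], 0]
    - [1, [8, 0, 0], 0]
    - [1, [12, 0, 0], 0]
    - [1, [16, 0, 0], 0]
    - [1, [19, 0, 0], 0]
    - [1, [22, 0, 0], 0]
    - [1, [25, 0, 0], 0]
    - [1, [28, 0, 0], 0]
    - [1, [31, 0, 0], 0]
    - [1, [34, 0, 0], 0]

```text
t: 10.33
ee_pos: [428.0, 232.0, 120.3]
orientation: [-3.142, -0.004, 0.0]
ft_force: [-0.1, 0.5, -0.2]
width: 0.3
grasp_force: 0.0
```

>>> servo_tool:
  plan:
    - [1, [3, 0, 0], 0]
    - [1, [6, 0, 0], 0]
    - [1, [9, 0, 0], 0]
    - [1, [12, 0, 0], 0]
    - [1, [12, 0, 0], 0]

```text
t: 10.75
ee_pos: [440.4, 232.0, 120.3]
orientation: [-3.141, -0.003, -0.001]
ft_force: [-0.0, -1.0, 0.0]
width: 0.5
grasp_force: 0.0
```

```bash
cat > asc.py <<'E'
from fit import *
import sys
def asc(i,x0,x1,y0,y1):
    j=i.astype(int); M=masks(i)
    for r in range(y0,y1): print(r,''.join('B' if M['blue'][r,c] else 'G' if M['green'][r,c] else('R' if j[r,c,2]>1.5*j[r,c,0] and j[r,c,2]>40 else ('k' if j[r,c].max()<50 else '.')) for c in range(x0,x1)))
E
python3 - <<'E'
from asc import *
i=ctrl.get_image('scene');cv2.imwrite('pics/s4.png',i);asc(i,180,222,245,290)
o=ctrl.get_obs();print(o['t'],o['ee_pos'],proj('scene',[o['ee_pos']-[0,0,14]]))
E
```

```text
245 RRRRRRRRRRRRRRRkkkkkkkkkkkkkkkkkk.........
246 RRRRRRRRRRRRRRRkkkRkkRkkkkkkkkkkk.........
247 RRRRRRRRRRRRkkkkkkkkRRRkkkkkkkkk..........
248 RRRRRRRRRRRRkkkkkkkkkkRRkkkkkkk...........
249 .RRRRRRRRRRkkkkkkkkkkkkRRkkkkk............
250 kkRRRRRRRRkkkkkkkkkkkkkkRkkk.............R
251 kkkRRRRRRkkkkkkkkkkkkkkkRkk..............R
252 kkkkRRRRkkkkRkkkkkkkkkkkkkk.............RR
253 .kkkk..kkkkRkkkkkkkkkkkk................RR
254 .kkkkkkkkkkRkkkkkkkkkkkk...............RRR
255 .kkkkkkkkkRRRRkkkkkkkkk................RRR
256 kkkkkkk.RRRRRRkkkkkkkkk................RRR
257 kkkkk....Rkk..RkkkkkkkR...............RRRR
258 kkkk......k...RRkkkkkRR...............RRRR
259 kkk.........k.RRkkkkRRR..............RRRRR
260 kk........k..RRRkkRkRRR..............RRRRR
261 k........k.RRRRRkRRkRRR.............RRRRRR
262 k....k..k..RRRRRRRRkkRR............kkkRRRR
263 k...k......RRRRRRRRRRRR.............kkkRR.
264 kk.k.k......RRRRRRRRkRR..............kkkR.
265 kkk.kk.......RRRRRRRkRR..............kkkk.
266 kk.k..........RRRRRRkR...............kkkkk
267 kkkk...........RRRRR.................kkkkk
268 kk.............
[... 390 characters left out ...]
kkkk.......RR
277 ...................BBBBB....kkkk.......RRR
278 .................k.BBBBB.....kkkk....RRRRR
279 ................kkkkBBB.....kkkkk...RRRRR.
280 ..................kkk..k...kkkkkkk.RRRRR..
281 ..................kkkkk.kkkkkkkkkkkRRR....
282 ...................kkkkkkkkkkkkkkkkkR.....
283 ...................kkkkkkkkkkkkkkkkkk.....
284 .................BBkkkkkkkkkkkkkkkkkk.....
285 .................BBBkkkkkkkkkkkkkkkk......
286 ................BBBBkkkkkkkkkkkk..kkk.....
287 ................BBBB.kkkkkkkkkk...kkkkk...
288 .................BB...kkkkkkkkk..kkkkkk...
289 ..................B....kkkkkkkk.kkkkkk....
10.8 [440.00867368 231.97165352 120.25418336] [[198.29586638 270.06210895]]
```

The blue finger has swung down: its pixels now show below the carriage at (197,287) and the raised bar is gone. I withdraw and travel to the right of the batten's right end.

>>> servo_tool:
  plan:
    - [1, [-15, 0, 10], 0]
    - [1, [-40, 0, 35], 0]
    - [1, [-50, 0, 70], 0]
    - [1, [-50, 0, 100], 0]
    - [1, [-50, -20, 100], 0]
    - [1, [-50, -60, 100], 0]
    - [1, [-50, -100, 100], 0]
    - [1, [-50, -140, 100], 0]
    - [1, [-50, -180, 100], 0]
    - [1, [-50, -220, 100], 0]

```text
t: 11.63
ee_pos: [389.1, 10.4, 220.5]
orientation: [-3.142, -0.005, -0.001]
ft_force: [1.0, 0.0, -0.6]
width: 0.6
grasp_force: 0.0
```

>>> servo_tool:
  plan:
    - [1, [0, -40, 0], 0]
    - [1, [0, -80, 0], 0]
    - [1, [0, -120, 0], 0]
    - [1, [0, -160, 0], 0]
    - [1, [0, -200, 0], 0]
    - [1, [0, -240, 0], 0]
    - [1, [0, -280, 0], 0]
    - [1, [0, -320, 0], 0]
    - [1, [0, -360, 0], 0]
    - [1, [0, -400, 0], 0]

```text
t: 12.47
ee_pos: [389.0, -389.9, 220.2]
orientation: [-3.141, -0.003, 0.0]
ft_force: [1.3, 0.3, -0.8]
width: 0.2
grasp_force: 0.0
```

>>> servo_tool:
  plan:
    - [1, [20, -35, 0], 0]
    - [1, [40, -70, 0], 0]
    - [1, [50, -85, 0], 0]
    - [1, [50, -85, -30], 0]
    - [1, [50, -85, -65], 0]
    - [1, [50, -85, -100], 0]
    - [1, [50, -85, -130], 0]
    - [1, [50, -85, -150], 0]
    - [1, [50, -85, -160], 0]
    - [1, [50, -85, -160], 0]

```text
t: 13.3
ee_pos: [438.5, -471.6, 57.7]
orientation: [-3.138, -0.004, 0.005]
ft_force: [-0.1, 0.3, 0.3]
width: 0.6
grasp_force: 0.0
```

Run:
```python
from asc import *
np.set_printoptions(precision=1,suppress=True)
for n in('scene','top'):
    i=ctrl.get_image(n);cv2.imwrite(f'pics/{n}5.png',i)
o=ctrl.get_obs();P=o['ee_pos'];print(o['t'],P,o['ft_force'])
for n in('scene','top'): print(n,proj(n,[P-[0,0,14],P+[0,0,14],(440,-434,10),(440,-434,19)]))
a=cv2.resize(cv2.imread('pics/scene5.png')[100:250,230:430],None,fx=4,fy=4,interpolation=cv2.INTER_CUBIC)[:600,:800]
cv2.imwrite('pics/a5.png',a)
```

```text
13.4 [ 440.1 -473.4   60.9] [ 0.7 -0.1  0. ]
scene [[350.3 140.8]
 [352.  134.6]
 [341.8 154.8]
 [342.3 152.9]]
top [[375.1 198.1]
 [377.5 196.4]
 [361.2 201.7]
 [361.9 201.2]]
```

View pics/a5.png

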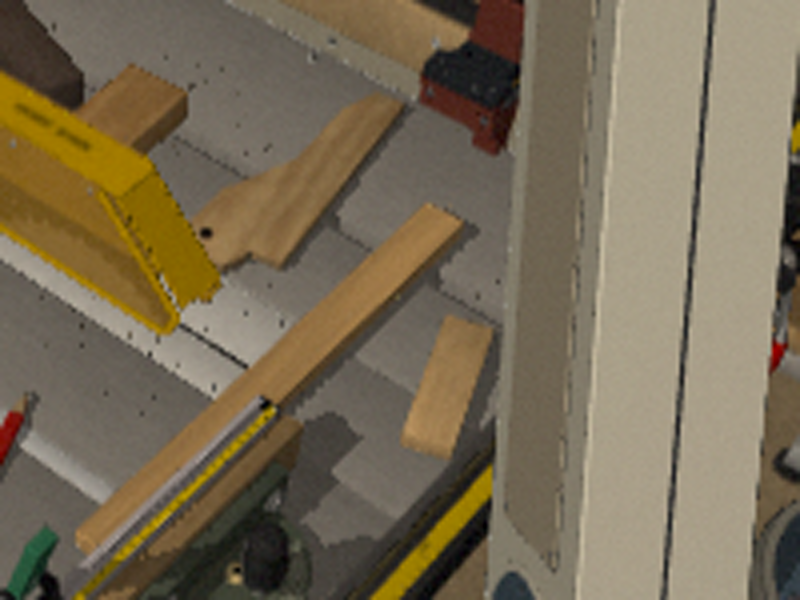

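The batten's right end is at crop (445,225), i.e. px (341,156), and the arm's link hides the fingertips. Before going lower, I check rip-fence clearance for the gripper body (it ends at about y=-562).

Run:
```python
from asc import *
np.set_printoptions(precision=0,suppress=True)
t=cv2.imread('pics/top0.png')
for r in (190,196,202): print(r,[(c,t[r,c].tolist()) for c in range(388,420,2)])
for c in (392,398,404,410): print(c,atz('top',(c,196),0),atz('top',(c,196),60),atz('top',(c,196),100))
i=cv2.imread('pics/top5.png'); asc(i,330,420,180,215)
```

```text
190 [(388, [103, 111, 119]), (390, [100, 108, 116]), (392, [107, 117, 124]), (394, [111, 127, 136]), (396, [109, 127, 136]), (398, [110, 125, 134]), (400, [109, 125, 133]), (402, [75, 99, 119]), (404, [78, 105, 125]), (406, [85, 112, 133]), (408, [90, 120, 144]), (410, [101, 136, 162]), (412, [37, 40, 44]), (414, [47, 54, 58]), (416, [48, 53, 58]), (418, [44, 48, 51])]
196 [(388, [103, 111, 118]), (390, [99, 108, 115]), (392, [95, 105, 112]), (394, [118, 128, 134]), (396, [111, 129, 139]), (398, [111, 127, 137]), (400, [111, 127, 134]), (402, [94, 113, 127]), (404, [76, 101, 121]), (406, [81, 106, 127]), (408, [83, 112, 133]), (410, [98, 132, 160]), (412, [93, 122, 145]), (414, [40, 43, 45]), (416, [48, 54, 58]), (418, [46, 51, 54])]
202 [(388, [102, 108, 115]), (390, [102, 109, 116]), (392, [104, 111, 119]), (394, [107, 117, 122]), (396, [109, 127, 135]), (398, [110, 130, 138]), (400, [109, 125, 135]), (402, [109, 125, 135]), (404, [73, 98, 117]), (406, [79, 105, 124]), (408, [81, 106, 129]), (410, [88, 116, 139]), (412, [97, 130, 158]), (414, [60, 79, 93]), (416, [48, 52, 56]), (41
[... 2898 characters left out ...]
...................................
208 ..........................................................................................
209 ..........................................................................................
210 ..........................................................................................
211 ..........................................................................................
212 ..........................................................................................
213 ..........................................................................................
214 ..........................................................................................
```

The rip fence's wooden face is at y≈-588 and about 75 mm high, so the gripper body clears it. I move slightly closer and lower in steps, watching the force.

>>> servo_tool:
  plan:
    - [1, [0, 6, -10], 0]
    - [1, [0, 12, -20], 0]
    - [1, [0, 12, -30], 0]
    - [1, [0, 12, -35], 0]
    - [1, [0, 12, -37], 0]
    - [1, [0, 12, -37], 0]

```text
t: 13.9
ee_pos: [439.5, -460.8, 22.5]
orientation: [-3.141, -0.004, 0.001]
ft_force: [0.0, 0.2, -0.6]
width: 0.3
grasp_force: 0.0
```

>>> servo_tool:
  plan:
    - [1, [0, 0, -2], 0]
    - [1, [0, 0, -4], 0]
    - [1, [0, 0, -5], 0]
    - [1, [0, 0, -5], 0]
    - [1, [0, 0, -5], 0]

```text
t: 14.32
ee_pos: [439.7, -461.2, 18.4]
orientation: [3.141, 0.004, 0.0]
ft_force: [0.1, -0.6, -0.3]
width: 0.7
grasp_force: 0.0
```

>>> servo_tool:
  plan:
    - [1, [0, 4, 0], 0]
    - [1, [0, 8, 0], 0]
    - [1, [0, 12, 0], 0]
    - [1, [0, 16, 0], 0]
    - [1, [0, 20, 0], 0]
    - [1, [0, 24, 0], 0]
    - [1, [0, 28, 0], 0]
    - [1, [0, 32, 0], 0]
    - [1, [0, 36, 0], 0]
    - [1, [0, 36, 0], 0]

```text
t: 15.15
ee_pos: [439.6, -424.1, 18.2]
orientation: [-3.141, -0.005, 0.001]
ft_force: [-0.1, 0.8, -0.7]
width: 0.4
grasp_force: 0.0
```

```bash
cat > wood.py <<'E'
from asc import *
def wd(i,x0,x1,y0,y1):
    j=i.astype(int)
    for r in range(y0,y1): print(r,''.join('#' if j[r,c,2]>1.45*j[r,c,0] and j[r,c,2]>90 else ('k' if j[r,c].max()<50 else '.') for c in range(x0,x1)))
E
python3 - <<'E'
from wood import *
a=cv2.imread('pics/scene5.png');b=ctrl.get_image('scene');cv2.imwrite('pics/scene6.png',b)
print('before');wd(a,235,275,225,250);print('after');wd(b,235,275,225,250)
print('R before');wd(a,320,362,145,180);print('R after');wd(b,320,362,145,180)
E
```

```text
before
225 .....................##########......###
226 ....................##########......####
227 ...................##########......####.
228 ..................##########......####..
229 .................##########......####...
230 ................##########......####...#
231 ...............##########......####....#
232 ..............##########......####...###
233 ..............#########......####...####
234 ..............########......####...#####
235 ..............#######......####...######
236 ........k.....######......####...#######
237 .......k.......####......####...######..
238 ......kk........##......####....###.....
239 .....kk................####...#.........
240 .....kk...............###..............k
241 ....kk...............####.............kk
242 ....kk...............###.............kkk
243 ...kkkk............#.#.............kkkkk
244 ..kkkkkkk.........####.............kkkkk
245 ..k.kkkkk........###..............kk....
246 ..k..kkkkk......####.......##..........k
247 .k....kkkk.....###........###.........kk
248 ......kkkk....###.....######.........kkk
249 .....kkkk
[... 3769 characters left out ...]
################..........................
166 ###############...........................
167 ##############............................
168 #############.............................
169 ############..............................
170 ###########...............................
171 ##########................................
172 #########.................................
173 ########..................................
174 #######..#................................
175 ######....................................
176 #####.....................................
177 ####......................................
178 ###.......................................
179 ##...................####.................
```

The batten did not move, which confirms the closed fingertips stand higher than nominal and passed above it. I go back clear of the end and feel for the table in small steps.

>>> servo_tool:
  plan:
    - [1, [0, -15, 0], 0]
    - [1, [0, -30, 0], 0]
    - [1, [0, -38, 0], 0]
    - [1, [0, -38, 0], 0]
    - [1, [0, -38, -3], 0]
    - [1, [0, -38, -6], 0]
    - [1, [0, -38, -8], 0]
    - [1, [0, -38, -8], 0]

```text
t: 15.87
ee_pos: [439.2, -462.1, 9.5]
orientation: [-3.14, -0.004, 0.002]
ft_force: [-0.5, -0.0, -0.2]
width: 0.8
grasp_force: 0.0
```

>>> servo_tool:
  plan:
    - [1, [0, 0, -1], 0]
    - [1, [0, 0, -2], 0]
    - [1, [0, 0, -3], 0]
    - [1, [0, 0, -4], 0]
    - [1, [0, 0, -4], 0]

```text
t: 16.28
ee_pos: [439.7, -462.9, 6.1]
orientation: [-3.141, -0.004, 0.0]
ft_force: [0.1, -0.2, 0.2]
width: 0.4
grasp_force: 0.0
```

Run:
```python
from asc import *
np.set_printoptions(precision=1,suppress=True)
i=ctrl.get_image('scene');cv2.imwrite('pics/scene7.png',i)
cv2.imwrite('pics/a7.png',cv2.resize(i[90:190,290:400],None,fx=6,fy=6,interpolation=cv2.INTER_CUBIC))
o=ctrl.get_obs();P=o['ee_pos'];print(o['t'],P,o['ft_force'])
print((proj('scene',[P-[0,0,14],P,P+[0,0,28],(440,-461,0),(440,-447,0)])-[290,90])*6)
```

```text
16.3333 [ 439.7 -462.9    6.2] [ 0.2  0.3 -0.2]
[[333.2 385. ]
 [337.9 367.5]
 [347.7 331.6]
 [333.5 376.8]
 [320.2 389.5]]
```

View pics/a7.png

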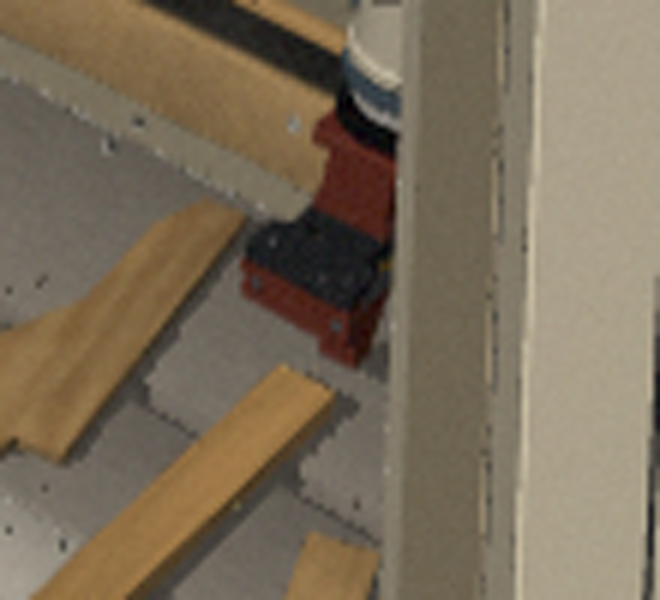

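The view shows the gripper body's left end above the batten's right end at (300,380) with the fingertips hidden; no table contact yet although the nominal tip is at z=-8. I lower about 10 mm more with force checks.

>>> servo_tool:
  plan:
    - [1, [0, 0, -1], 0]
    - [1, [0, 0, -2], 0]
    - [1, [0, 0, -3], 0]
    - [1, [0, 0, -4], 0]
    - [1, [0, 0, -5], 0]
    - [1, [0, 0, -5], 0]

```text
t: 16.83
ee_pos: [439.6, -462.9, 1.0]
orientation: [-3.141, -0.004, 0.0]
ft_force: [0.4, -1.0, -0.7]
width: 0.5
grasp_force: 0.0
```

>>> servo_tool:
  plan:
    - [1, [0, 0, -1], 0]
    - [1, [0, 0, -2], 0]
    - [1, [0, 0, -3], 0]
    - [1, [0, 0, -4], 0]
    - [1, [0, 0, -5], 0]
    - [1, [0, 0, -5], 0]

```text
t: 17.33
ee_pos: [439.6, -462.9, -4.0]
orientation: [-3.141, -0.004, 0.0]
ft_force: [-0.3, 0.2, 0.5]
width: 0.4
grasp_force: 0.0
```

>>> servo_tool:
  plan:
    - [1, [0, 4, 0], 0]
    - [1, [0, 8, 0], 0]
    - [1, [0, 12, 0], 0]
    - [1, [0, 15, 0], 0]
    - [1, [0, 18, 0], 0]
    - [1, [0, 21, 0], 0]
    - [1, [0, 24, 0], 0]
    - [1, [0, 27, 0], 0]
    - [1, [0, 30, 0], 0]
    - [1, [0, 30, 0], 0]

```text
t: 18.17
ee_pos: [439.7, -432.5, -3.7]
orientation: [-3.141, -0.004, 0.0]
ft_force: [0.0, 0.7, -0.2]
width: 0.5
grasp_force: 0.0
```

```bash
cat > state.py <<'E'
from wood import *
np.set_printoptions(precision=1,suppress=True)
b=ctrl.get_image('scene');t=ctrl.get_image('top');cv2.imwrite('pics/scene_l.png',b);cv2.imwrite('pics/top_l.png',t)
o=ctrl.get_obs();print(o['t'],o['ee_pos'],o['ft_force'])
E
python3 - <<'E'
from state import *
wd(b,225,275,225,252);print('R');wd(b,310,350,145,170)
E
```

```text
18.2667 [ 439.7 -432.8   -3.7] [-0.3  0.4 -0.4]
225 ...............................##########......###
226 ..............................##########......####
227 .............................##########......####.
228 ............................##########......####..
229 ...........................##########......####...
230 ..........................##########......####...#
231 .........................##########......####....#
232 ........................##########......####...###
233 .......................##########......####...####
234 .....................###########......####...#####
235 .....................##########......####...######
236 ..................k..#########......####...#######
237 .................k...########......####...######..
238 ................k....#######......####....###.....
239 ...............kk.....#####......####...#.........
240 ...............kk......###......###..............k
241 ..............kk...............###.............kkk
242 .............kkk...............###............kkkk
243 .............kkkk............####............kkkkk
244 ...
[... 859 characters left out ...]
.......########..k.kk....
155 .....................###########..kk....
156 ....................##############k.....
157 ...................###############......
158 ..................################......
159 .................################.......
160 ................################........
161 ...............###############..........
162 ..............###############...........
163 .............###############............
164 ...........################.............
165 ..........################..............
166 .........################...............
167 ........################................
168 .......################.................
169 ......################..................
```

The batten is now being pushed: its left end shifted by (-3,+2.3) px, about 10 mm. I continue in gentle strokes.

>>> servo_tool:
  plan:
    - [1, [0, 2, 0], 0]
    - [1, [0, 5, 0], 0]
    - [1, [0, 9, 0], 0]
    - [1, [0, 14, 0], 0]
    - [1, [0, 19, 0], 0]
    - [1, [0, 24, 0], 0]
    - [1, [0, 29, 0], 0]
    - [1, [0, 34, 0], 0]
    - [1, [0, 39, 0], 0]
    - [1, [0, 44, 0], 0]

```text
t: 19.1
ee_pos: [439.7, -388.5, -3.7]
orientation: [3.142, 0.004, 0.0]
ft_force: [1.0, -1.6, -0.5]
width: 0.7
grasp_force: 0.7
```

>>> servo_tool:
  plan:
    - [1, [0, 5, 0], 0]
    - [1, [0, 10, 0], 0]
    - [1, [0, 15, 0], 0]
    - [1, [0, 20, 0], 0]
    - [1, [0, 25, 0], 0]
    - [1, [0, 30, 0], 0]
    - [1, [0, 34, 0], 0]
    - [1, [0, 38, 0], 0]
    - [1, [0, 40, 0], 0]
    - [1, [0, 40, 0], 0]

```text
t: 19.93
ee_pos: [439.6, -348.4, -3.8]
orientation: [-3.141, -0.004, 0.001]
ft_force: [0.2, -0.0, 0.1]
width: 0.2
grasp_force: 0.0
```

Run:
```python
from state import *
wd(b,190,270,220,270);print('R');wd(b,285,335,155,200)
```

```text
20.0333 [ 439.5 -348.7   -3.8] [-0.1  0.  -0. ]
220 .................................#####.................................#########
221 ................................#####..................................#########
222 ................................#####................................##########.
223 ...............................#####.................................#########..
224 ...............................#####...............................##########...
225 ..............................#####...............................##########....
226 ..............................#####..............................##########.....
227 .............................#####..............................##########......
228 .............................#####.............................##########......#
229 ............................#####.............................##########......##
230 ............................#####............................##########......###
231 ...........................#####............................##########......####
232 ...........................#
[... 4974 characters left out ...]
..#################.....................
188 ...........#################......................
189 ...k......################........................
190 .........################.........................
191 ........################..........................
192 ......#################...........................
193 ......################............................
194 .....################.............................
195 ....################..............................
196 ..#################...............................
197 .#################...............................#
198 #################................................#
199 #########..#####................................##
```

The batten stays straight along the fence; the far-edge pixels fall on the same line as before. I continue under the red and green stops.

>>> servo_tool:
  plan:
    - [1, [0, 2, 0], 0]
    - [1, [0, 5, 0], 0]
    - [1, [0, 9, 0], 0]
    - [1, [0, 14, 0], 0]
    - [1, [0, 19, 0], 0]
    - [1, [0, 24, 0], 0]
    - [1, [0, 29, 0], 0]
    - [1, [0, 34, 0], 0]
    - [1, [0, 39, 0], 0]
    - [1, [0, 44, 0], 0]

```text
t: 20.87
ee_pos: [439.7, -304.4, -3.7]
orientation: [-3.142, -0.004, 0.0]
ft_force: [-0.1, -1.0, -0.0]
width: 0.6
grasp_force: 0.5
```

>>> servo_tool:
  plan:
    - [1, [0, 5, 0], 0]
    - [1, [0, 10, 0], 0]
    - [1, [0, 15, 0], 0]
    - [1, [0, 20, 0], 0]
    - [1, [0, 25, 0], 0]
    - [1, [0, 30, 0], 0]
    - [1, [0, 34, 0], 0]
    - [1, [0, 38, 0], 0]
    - [1, [0, 40, 0], 0]
    - [1, [0, 40, 0], 0]

```text
t: 21.7
ee_pos: [439.6, -264.5, -3.7]
orientation: [-3.141, -0.004, 0.001]
ft_force: [0.3, 0.1, -0.1]
width: 0.7
grasp_force: 0.0
```

Run:
```python
from state import *
j=b.astype(int);M=masks(b)
for r in range(245,295): print(r,''.join('B' if M['blue'][r,c] else '#' if j[r,c,2]>1.45*j[r,c,0] and j[r,c,2]>90 else ('k' if j[r,c].max()<50 else '.') for c in range(180,245)))
print('R');wd(b,250,310,175,215)
for y in(190,200,210,221): print(y,proj('scene',[(459,y,19),(459,y,0),(440,y,19)]).tolist())
```

```text
21.8 [ 439.7 -264.9   -3.7] [-0.5 -0.  -0.3]
245 .........................................................k.kkkkk.
246 .............................................###........k...kkkkk
247 ............................................#####.......k.##.kkkk
248 ...........................................######.kkk..k.###.kkkk
249 .........................................#######...kkk..###.kkkkk
250 .........................................######.....kkk.##.kkkkkk
251 ........................................######..##..kkkk#kkkkkkkk
252 ........................................#####...###.kkkkkkkkkkkkk
253 .......................................#####...#####.kkkkkkkkkkkk
254 .......................................#####...######.kkkkkkkkkkk
255 .......................................####....######.kkkkkkkkkkk
256 ......................................#####....######.kkkkkkkkkk.
257 ......................................####...kkk.####..kkkkkkkkk.
258 .....................................#####...kkkk.##....kkkkkkkkk
259 .....................................#####...kkkkk#.......kkkkk.k
260 .
[... 4861 characters left out ...]
...............##########......####...######...........
213 ...................##########......####...######............
214 ..................##########......####...######.............
190 [[207.23200681673868, 271.95129331073247], [207.6678273434061, 275.4806385008693], [212.35602980555527, 276.2099508197032]]
200 [[204.54723726608535, 274.4572900027866], [205.02023557671012, 277.96940161407264], [209.67503122232085, 278.75338190486286]]
210 [[201.83821162933845, 276.9859276218797], [202.34903901993053, 280.48035346936007], [206.96963444766027, 281.3199592605515]]
221 [[198.82987336330757, 279.79394730514025], [199.3830806599621, 283.2683844091897], [203.9651185892348, 284.17030729055887]]
```

>>> servo_tool:
  plan:
    - [1, [0, 2, 0], 0]
    - [1, [0, 4, 0], 0]
    - [1, [0, 7, 0], 0]
    - [1, [0, 10, 0], 0]
    - [1, [0, 12, 0], 0]
    - [1, [0, 14, 0], 0]
    - [1, [0, 15, 0], 0]
    - [1, [0, 15, 0], 0]

```text
t: 22.47
ee_pos: [439.7, -249.7, -3.7]
orientation: [-3.141, -0.004, 0.0]
ft_force: [-0.1, -0.9, 1.4]
width: 0.3
grasp_force: 0.0
```

>>> servo_tool:
  plan:
    - [1, [0, 1, 0], 0]
    - [1, [0, 2, 0], 0]
    - [1, [0, 3, 0], 0]
    - [1, [0, 3, 0], 0]

```text
t: 22.8
ee_pos: [439.7, -246.9, -3.7]
orientation: [-3.142, -0.004, 0.0]
ft_force: [0.6, -0.8, 0.5]
width: 0.5
grasp_force: 0.2
```

```bash
cat > left.py <<'E'
from state import *
j=b.astype(int);M=masks(b)
for r in range(262,292): print(r,''.join('B' if M['blue'][r,c] else '#' if j[r,c,2]>1.45*j[r,c,0] and j[r,c,2]>90 else ('k' if j[r,c].max()<50 else '.') for c in range(185,230)))
E
python3 left.py
```

```text
22.9 [ 439.7 -246.9   -3.8] [-0.3  0.3 -0.3]
262 ..............................kkk##..###.kkkk
263 ...............................kkk..###.kkkkk
264 ................................kkk###.kkkkkk
265 ............................##..kkkk#.kkkkkkk
266 ...........................####.kkkkkkkkkkkkk
267 ..........................######.kkkkkkkkkkkk
268 .........................########.kkkkkkkkkkk
269 ........................##########kkkkkkkkkkk
270 .......................###########kkkkkkkkkk.
271 ....................kk.##########..kkkkkkkkk.
272 ....................kkk.########.....kkkkkkk.
273 ...................B.kkk.######.......kkkkk.k
274 ..................BBB.kkk.####.......#.kkk..k
275 ................BBBBBBkkkkk##........##.k....
276 ...............BBBBBB..kkkk........####......
277 ..............BBBBBB..#.kkk........##........
278 ............k.BBBBB...#.kkkk....#####........
279 ...........kkkkBB.....kkkkkk...#####.........
280 .............kkk.....kkkkkkkk..####..........
281 .............kkkk...kkkkkkkkkk.##............
282 ..............kkkkkkkkkkkkkkkkk..............
283 ..............kkkkkkkkkkkkkkkkkk.............
284 ..............kkkkkkkkkkkkkkkkk..............
285 ...............kkkkkkkkkkkkkkkk..............
286 ...............Bkkkkkkkkkkk.kkkk.............
287 ...............Bkkkkkkkkkk...kkkkk...........
288 .................kkkkkkkkk..kkkkkk...........
289 ..................kkkkkkkk.kkkkkk............
290 ....................kkkkkk.kkkkkk............
291 ...................##kkk..kkkkkk.............
```

The batten end is now hidden by the blue carriage, and arm travel suggests 3–5 mm remain. I feel for contact in 1 mm steps.

>>> servo_tool:
  plan:
    - [1, [0, 0.5, 0], 0]
    - [1, [0, 1, 0], 0]
    - [1, [0, 1, 0], 0]

```text
t: 23.15
ee_pos: [439.7, -246.0, -3.7]
orientation: [3.142, 0.004, 0.0]
ft_force: [0.3, -1.2, -0.8]
width: 0.5
grasp_force: 0.5
```

>>> servo_tool:
  plan:
    - [1, [0, 0.5, 0], 0]
    - [1, [0, 1, 0], 0]
    - [1, [0, 1, 0], 0]

```text
t: 23.4
ee_pos: [439.9, -245.3, -3.7]
orientation: [3.141, 0.004, 0.001]
ft_force: [-0.6, -3.4, -1.2]
width: 0.4
grasp_force: 1.5
```

Run:
```python
from state import *
np.set_printoptions(precision=1,suppress=True)
wd(b,255,315,172,200)
for y in(-245,-240,-236,-232): print(y,proj('scene',[(459,y,19),(440,y,19)]).tolist())
j=t.astype(int); print('top')
wd(t,160,200,200,235);print('topR');wd(t,285,330,195,222)
for y in(200,210,221): print(y,proj('top',[(459,y,19),(440,y,19)]).tolist())
```

```text
23.5 [ 439.9 -245.2   -3.7] [ 0.2 -3.8 -0.6]
172 ################..############...kkkkk.kkkkkkkkkkkkkkkkkkkkk
173 #################.###########...#.kkkk.kkkkkkkkkkkkkkkkkkk..
174 #################..#########.......kkkkkkkkkkkkkkkkkkkkkkk.k
175 ..################.#####.##......#...kkkkkkkkkkkkkkkkkkkkkkk
176 ...###################...........#.....kkkkkkkkkkkkkkkkkkkkk
177 .....##############.#............#......kkkkkk.kkk.kkkkkkkkk
178 ......##############.............#........kkkkkkkk.kkkkkkkkk
179 ........############.......................kkkkkkkkkkkkkkkkk
180 .........###########................#........kkkkkkkkkkkkkkk
181 ...........#########..................#........kkkkkkkkkkkkk
182 ............#######....................#........kkkkkkkkkkkk
183 ..............####.......................#.........kkkkkkkk.
184 ...........................................#.......kk.kkkkk.
185 ............................................#...........kkk.
186 ...........................................####......#..kkk.
187 ..........................................######....####kk..
188 ...........
[... 3614 characters left out ...]
......................................
214 .............................................
215 .............................................
216 .............................................
217 .............................................
218 .............................................
219 .............................................
220 .............................................
221 .............................................
200 [[184.47182037146416, 217.99873733434114], [184.93085448674324, 223.28049245430645]]
210 [[181.6527159185112, 218.3501471068368], [182.10338609226793, 223.6340239361819]]
221 [[178.550388427256, 218.73686147521255], [178.99185042096968, 224.02307366665164]]
```

The force rose to about -3.8 N along y, and the top view puts the batten's left end at column 179.5, i.e. y≈219. Both agree with contact at the stop. One more 0.7 mm nudge confirms seating before I back away.

>>> servo_tool:
  plan:
    - [1, [0, 0.4, 0], 0]
    - [1, [0, 0.7, 0], 0]
    - [1, [0, 0.7, 0], 0]
    - [1, [0, 0.7, 0], 0]

```text
t: 23.83
ee_pos: [440.4, -245.1, -3.5]
orientation: [3.14, 0.004, 0.002]
ft_force: [0.2, -6.4, -2.0]
width: 0.1
grasp_force: 3.0
```

The force rises while the tool stands still, so the batten is seated. Withdrawing.

>>> servo_tool:
  plan:
    - [1, [0, -2, 0], 0]
    - [1, [0, -8, 0], 0]
    - [1, [0, -20, 0], 0]
    - [1, [0, -35, 0], 0]
    - [1, [0, -45, 0], 0]
    - [1, [0, -45, 25], 0]
    - [1, [0, -45, 60], 0]
    - [1, [0, -45, 100], 0]
    - [1, [0, -45, 140], 0]
    - [1, [0, -45, 180], 0]

```text
t: 24.67
ee_pos: [439.1, -290.2, 178.1]
orientation: [-3.141, -0.002, 0.001]
ft_force: [0.9, -0.6, 0.0]
width: 0.6
grasp_force: 0.0
```

>>> servo_tool:
  plan:
    - [1, [0, -30, 20], 0]
    - [1, [-20, -65, 30], 0]
    - [1, [-40, -100, 30], 0]
    - [1, [-60, -130, 30], 0]
    - [1, [-80, -160, 30], 0]
    - [1, [-100, -190, 30], 0]
    - [1, [-120, -220, 30], 0]
    - [1, [-140, -250, 30], 0]
    - [1, [-150, -260, 30], 0]
    - [1, [-150, -260, 30], 0]

```text
t: 25.5
ee_pos: [286.8, -552.2, 206.1]
orientation: [3.141, -0.003, -0.0]
ft_force: [-0.9, 0.8, -0.2]
width: 0.2
grasp_force: 0.0
```

Run:
```python
from state import *
print('top L');wd(t,165,195,214,230);print('top R');wd(t,285,320,198,222)
print('scene R');wd(b,270,320,172,200)
print(proj('top',[(459,221,19),(459,-234,19),(421,-234,19)]).tolist(),proj('scene',[(459,-234,19),(421,-234,19)]).tolist())
c0=[cv2.imread('pics/scene0.png'),cv2.imread('pics/top0.png')]
for n,i,k in(('scene',b,0),('top',t,1)):
    for c in('blue','red','green'):
        for im in(c0[k],i):
            m=masks(im)[c]; y0,y1,x0,x1=((225,292,190,246) if k==0 else (214,236,160,212)); 
            mm=m[y0:y1,x0:x1]; ys,xs=np.nonzero(mm); print(n,c,len(xs),round(xs.mean()+x0,1) if len(xs) else None,round(ys.mean()+y0,1) if len(xs) else None)
# which areas changed vs start on the table (tools)
d=cv2.absdiff(c0[1],t).max(2)>35
n,l,s,ce=cv2.connectedComponentsWithStats(cv2.morphologyEx(d.astype(np.uint8),cv2.MORPH_OPEN,np.ones((2,2))))
print([x.tolist() for x in s[1:] if x[4]>12])
```

```text
25.6 [ 289.  -549.3  205.9] [-0.   0.4  0.2]
top L
214 ..............................
215 ..............................
216 .............................#
217 .....................#########
218 ...............###############
219 ..............################
220 ...............###############
221 ...............#######..##....
222 ...............############...
223 ...........kk..############...
224 ....k..........############..#
225 ....k.......kk.############...
226 ....k........k.#########....kk
227 ....k....kkkkk.........kkkkkkk
228 ....kkkkkkkkkk..........kkkkkk
229 ....kkkkkkkkkk..........kkkkkk
top R
198 .........k.........................
199 ...................................
200 ...................................
201 ...................................
202 ..........k........................
203 ...........#..########.............
204 ......################.............
205 ######################.............
206 ######################.............
207 ######################.............
208 ######################.............
209 #######################............
210
[... 2594 characters left out ...]
9, 59, 16, 483], [222, 215, 14, 7, 61], [426, 214, 36, 19, 245], [181, 217, 23, 10, 123], [432, 218, 5, 5, 19], [461, 219, 11, 11, 60], [411, 220, 11, 16, 137], [167, 227, 6, 3, 18], [238, 234, 156, 84, 3827], [479, 242, 8, 18, 59], [485, 242, 8, 10, 51], [491, 253, 7, 8, 28], [349, 256, 84, 64, 1480], [459, 259, 9, 11, 40], [494, 261, 5, 5, 16], [469, 263, 43, 15, 246], [441, 271, 25, 19, 278], [502, 273, 10, 15, 79], [464, 283, 13, 7, 53], [456, 285, 5, 6, 20], [255, 313, 91, 31, 1110], [219, 314, 7, 4, 14], [254, 317, 10, 6, 20], [361, 321, 67, 20, 161], [203, 327, 6, 13, 52], [348, 339, 26, 40, 293], [237, 345, 13, 9, 57], [229, 350, 7, 8, 37], [219, 353, 8, 9, 40], [290, 378, 7, 6, 34]]
```

The final check:
- The batten's end pixels match the seated pose in both views.
- The red and green finger pixels are unchanged from the start.
- Blue is down.
- The tools are unmoved and the arm is clear.

I'm handing in.

```bash
python3 -c "
from workcell import ctrl
print(ctrl.close_job())"
```

```text
the job is handed in; nothing more can be done
None
```

I flipped the blue stop down, slid the batten along the fence until I felt it seat against the stop, withdrew the arm, and handed the job in; the red and green stops and the tools looked unmoved in the last pictures, and no verdict came back.

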